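Find and release the latched key on the bench switch box

TASK

One of the four identical white keys on the blue switch box has been left latched on. Using only the fingertips, tap all four keys lightly, in order from the left key to the right one, to feel which is latched, without releasing it or switching on any of the others. Then press the latched key in so that it lets go and all four keys stand up, and leave the things lying around the box alone.

Things in the scene. Friction and masses are not known exactly. Their poses are not given: they have to be found in the camera images.
- switch_box: Blue metal switch box fixed to the bench, 110 (x) x 212 (y) x 50 mm high, with four identical white keys in a row on its flat top. Origin: centre of its underside; x away from the robot, y along the row toward key 1, z up. Keys 1 to 4 stand at y = +66, +22, -22, -66 mm, x = 0. The top of a key that is up is 62 mm above the origin, 12 mm above the box.
- key_1: White cap of key 1, leftmost as the robot sees them, 40 (x) x 29 (y) mm, 12 mm high above the box when up. Origin: centre of its top face; axes as the box's.
- key_2: White cap of key 2, second from the left, 40 (x) x 29 (y) mm, 12 mm high above the box when up. Origin: centre of its top face; axes as the box's.
- key_3: White cap of key 3, third from the left, 40 (x) x 29 (y) mm, 12 mm high above the box when up. Origin: centre of its top face; axes as the box's.
- key_4: White cap of key 4, rightmost, 40 (x) x 29 (y) mm, 12 mm high above the box when up. Origin: centre of its top face; axes as the box's.
- travel_1 (a joint): How far key 1 is down, m: 0 up, 0.010 bottomed. A free key (three of the four) is sprung upward: 0.8 N to start it moving, then 0.4 N more per mm (2.4 N at 4 mm). Past 7.5 mm a free key switches on.
- travel_2 (a joint): How far key 2 is down, m, as travel_1. The latched key can be any of the four. It rests only 2 mm down and feels firm: it hardly gives to 3 N and takes about 5 N at 4 mm; tapped no deeper than 5 mm it stays latched. Pushed to 8 mm or more (5 to 8 N; the 10 mm stop does no harm) it lets go, and springs up when the finger is taken off.
- travel_3 (a joint): How far key 3 is down, m, as travel_1 and travel_2.
- travel_4 (a joint): How far key 4 is down, m, as travel_1 and travel_2.
- hex_set: Bystander, loose: yellow folding hex-key set, 30x90x22 mm. Origin: centre of its underside.
- spoke_key: Bystander, loose: red round spoke key, 35 mm across, 8 mm high. Origin: centre of its underside.
- marker: Bystander, loose: black and blue marker pen, 141 mm long, 15 mm thick. Origin: centre of its underside.
- grease_tub: Bystander, loose: white tub with red lid, 64 mm across, 51 mm high. Origin: centre of its underside.
- oil_bottle: Bystander, loose: grey squeeze bottle with white nozzle, 37 mm across, 126 mm high. Origin: centre of its underside.
- tape_blue: Bystander, loose: roll of blue tape lying flat, 70 mm across, 24 mm high. Origin: centre of its underside.

How it is judged:
On the way, in this order (a step that is already met when the one before it is completed fails the run):
1. key 1 is tapped (at least 0.5 N) (contact force between the fingers and key_1 above 0.5 N), for 0.02 s.
2. key 2 is tapped (at least 0.5 N) (contact force between the fingers and key_2 above 0.5 N), for 0.02 s.
3. key 3 is tapped (at least 0.5 N) (contact force between the fingers and key_3 above 0.5 N), for 0.02 s.
4. key 4 is tapped (at least 0.5 N) (contact force between the fingers and key_4 above 0.5 N), for 0.02 s.
5. the latched key is released only now: all four keys stand up (within 1 mm) (value of joint each of travel_1, travel_2, travel_3, travel_4 below 0.001 m), for 0.2 s.
At the end, for the whole second after the job is handed in: all four keys are up (each less than 1 mm down), and the loose things are at rest (all of step 5 and linear speed of each of hex_set, spoke_key, marker, grease_tub, oil_bottle, tape_blue below 0.02 m/s); the robot touches nothing.
It fails at once if a free key is pushed past 7.5 mm while another is latched: it switches on ((value of joint travel_1 above 0.0075 m and value of joint travel_2 above 0.001 m) or (value of joint travel_1 above 0.0075 m and value of joint travel_3 above 0.001 m) or (value of joint travel_1 above 0.0075 m and value of joint travel_4 above 0.001 m) or (value of joint travel_2 above 0.0075 m and value of joint travel_1 above 0.001 m) or (value of joint travel_2 above 0.0075 m and value of joint travel_3 above 0.001 m) or (value of joint travel_2 above 0.0075 m and value of joint travel_4 above 0.001 m) or (value of joint travel_3 above 0.0075 m and value of joint travel_1 above 0.001 m) or (value of joint travel_3 above 0.0075 m and value of joint travel_2 above 0.001 m) or (value of joint travel_3 above 0.0075 m and value of joint travel_4 above 0.001 m) or (value of joint travel_4 above 0.0075 m and value of joint travel_1 above 0.001 m) or (value of joint travel_4 above 0.0075 m and value of joint travel_2 above 0.001 m) or (value of joint travel_4 above 0.0075 m and value of joint travel_3 above 0.001 m)).
It fails at once if a loose thing beside the box is shifted or lifted by more than 15 mm (distance of any of hex_set, spoke_key, marker, grease_tub, oil_bottle, tape_blue from where it was at the start of the episode above 0.015 m).
It also fails if it takes over 64 s, if anything falls off the work surface, if the arm or the gripper's body presses on something with over 40 N, if the wrist force passes 120 N, or if a joint passes its speed limit or range.

ROBOT

A 7-joint arm with a two-finger parallel gripper is mounted at the origin on a cart in front of the work surface, level with it; the furniture and walls round the work are solid. World frame = base frame: x ahead of the robot, y to its left, z up, the work surface at z = 0. Lengths are in m, angles in rad, forces in N, time in s.
With the tool pointing down it reaches from about 0.375 to 0.925 m from the base axis. Payload 3.1 kg.
Tool frame: the origin (TCP) lies between the finger pads; the fingertips stand 22 mm ahead of it and the grasp point (between the pads) lies 3 mm ahead of it (tip_extent is the distance from the TCP to the fingertips, in m); z points along the fingers, y is the line along which they close (so a half turn about z gives the same grasp; the last joint's range is limited). The gripper opens to 85 mm and grips with 20 to 120 N. Pads are 22 mm wide; open, the fingers measure 114 mm over their backs; the gripper's body (76 mm by 85 mm) begins 54 mm behind the grasp point. The pads swing forward as they close: fully open they stand 13 mm farther back than shut.
Start: joints at [1.135, 0.383, 0.044, 1.598, -0.018, 1.161, -0.05], TCP at [0.215, -0.613, 0.253] pointing down, gripper open.
Joint ranges: [-2.61, 2.61], [-0.41, 2.15], [-1.48, 1.57], [0, 2.5], [-1.57, 4.71], [0.05, 1.97], [-2.85, 2.85]. Speed limits (rad/s): [2.79, 2.79, 3.14, 3.14, 3.14, 3.14, 3.14].

INTERFACE

Orientations are given as a 3x3 rotation matrix whose columns are the frame's x, y, z axes.
In Python, from workcell import * gives the robot as it stands. The module is installed in compiled form; this text tells all that it offers. Calls block until the motion is done:
- movep(position, orientation): joint-space move of the TCP to a pose.
- line_to(position, frame=None, speed=0.15, stop_force=None): straight line of the TCP; frame=None keeps the orientation; speed is the mean speed in m/s. With stop_force (N) it stops when the force on the tool has changed by that much, and returns True; else False.
- movej(angles): joint-space move.
- gripper_open() and close_gripper(grasp_force=None): open the fingers fully, or close them until they stop; grasp_force is the grip in N (None keeps the last).
- sleep(seconds).
- inverse_kinematics(position, orientation): joint angles nearest the present ones, or None.
- get_image(name): name is "scene" or "top"; returns the picture (480x640x3 uint8, red, green, blue); there is no depth.
- camera_info(name): a dict with "camera_matrix" (3x3 intrinsics, pixels), "cam_to_world" (4x4, takes a point from camera to world coordinates). Camera axes: x right, y up, looking along -z (the intrinsics and any distortion apply to the point x, -y, -z); pixel columns grow to the right and rows downward; lengths in m; the calibration is good to about 2 mm. A picture is of the moment at which its call begins. camera_info takes no time and is no camera call.
A pose or a line that the arm cannot do raises IKError and nothing moves.
- job_done(): hands the job in; it is judged then, once.
Readings, each from a call of its own:
- read_time(): time.
- read_joint_pos(): joint angles.
- read_qd(): joint speeds.
- read_tau(): joint torques, N m.
- read_tcp_pos(): TCP position.
- read_tcp_rot(): TCP orientation.
- read_force(): force on the tool from outside, world axes, zero at the start.
- read_torque(): the same for the moment, N m.
- read_grip_width(): finger opening in m.
- read_finger_force(): force on a finger pad.
Only numpy, scipy, OpenCV 4.12 (cv2) and the standard library are available. Lean on these libraries where they do the work, as an engineer would, in place of code of your own. Each camera call takes 0.05 s, during which the arm holds its last target. There are 200 camera calls.

## Working session

There is one attempt and no reset: what is moved stays moved. The work goes in short steps, each a Python script; the robot and the scene stay as the last script left them, time stands still between calls to the robot, and variables do not carry over. Pictures are saved under pics/ and viewed, at most 10 in all, crops included, and the job is handed in when it is done.

```bash
mkdir -p pics
python3 - <<'E'
from workcell import *
import cv2,numpy as np
for n in("scene","top"):
    im=get_image(n); cv2.imwrite(f"pics/{n}0.png",im[...,::-1]); c=camera_info(n); print(n,c)
print(read_tcp_rot(),read_force(),read_time())
E
```

```text
scene {'camera_matrix': array([[615.98362137,   0.        , 309.80926931],
       [  0.        , 615.98362137, 239.95100403],
       [  0.        ,   0.        ,   1.        ]]), 'cam_to_world': array([[-0.79472234,  0.44821023, -0.40929694,  0.1958444 ],
       [-0.60685351, -0.60012263,  0.52113495,  0.13717691],
       [-0.01205034,  0.66254088,  0.74892882,  0.69797131],
       [ 0.        ,  0.        ,  0.        ,  1.        ]])}
top {'camera_matrix': array([[585.3437172 ,   0.        , 316.02193674],
       [  0.        , 585.3437172 , 249.08567793],
       [  0.        ,   0.        ,   1.        ]]), 'cam_to_world': array([[-7.68572939e-04,  9.84173282e-01, -1.77207111e-01,
         3.75543810e-01],
       [-9.99919292e-01, -3.00358745e-03, -1.23445363e-02,
        -3.19985336e-01],
       [-1.26814198e-02,  1.77183321e-01,  9.84096160e-01,
         9.72241931e-01],
       [ 0.00000000e+00,  0.00000000e+00,  0.00000000e+00,
         1.00000000e+00]])}
[[ 9.43464933e-01  3.31471066e-01 -9.23242081e-04]
 [ 3.31472328e-01 -9.43462255e-01  2.25160341e-03]
 [-1.24702671e-04 -2.43033807e-03 -9.99997039e-01]] [ 0.23218839  0.65095301 -0.38144332] 0.1
```

View pics/top0.png

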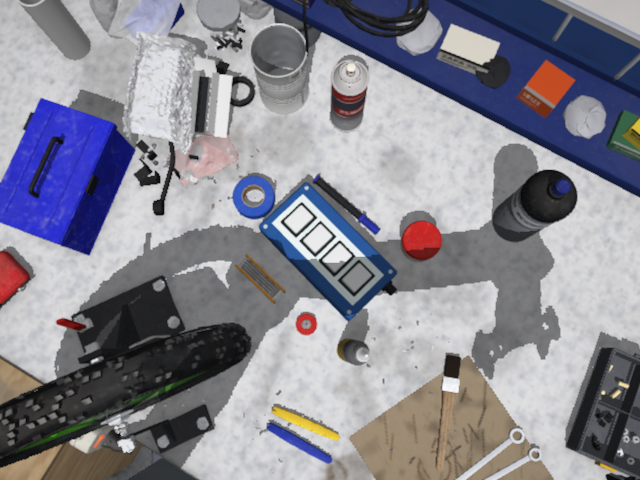

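View pics/scene0.png

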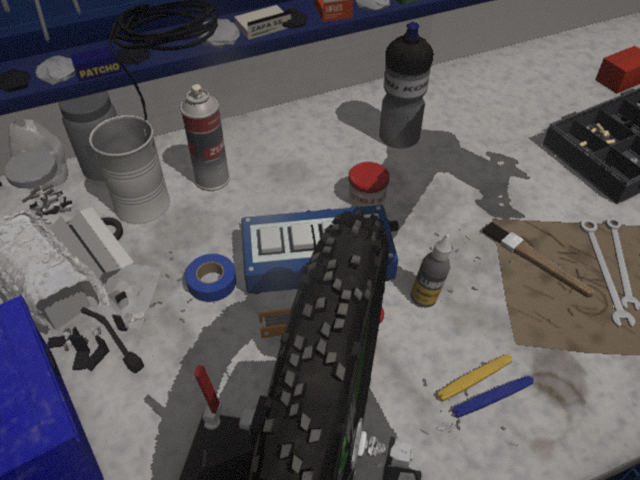

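The top view shows the box around (328,250), turned about −40°. Key 1 is near (298,218) and key 4 near (358,278). The wheel tip at (245,345) comes close to the arm's side of the box. The bottle at (353,350) and the tub at (421,240) are off to the sides.

```bash
cat > h.py <<'E'
import numpy as np,cv2
from workcell import *
def ray(n,p):
    c=camera_info(n);K=c["camera_matrix"];T=c["cam_to_world"]
    d=np.linalg.inv(K)@[p[0],p[1],1]; d=T[:3,:3]@(d*[1,-1,-1]); return T[:3,3],d/np.linalg.norm(d)
def onz(n,p,z):
    o,d=ray(n,p); return o+d*(z-o[2])/d[2]
def tri(p,q):
    o,d=ray("scene",p);e,f=ray("top",q)
    s=np.linalg.lstsq(np.c_[d,-f],e-o,rcond=None)[0]; a,b=o+d*s[0],e+f*s[1]; return (a+b)/2,np.linalg.norm(a-b)
E
python3 - <<'E'
from h import *
im=cv2.imread("pics/top0.png")
hsv=cv2.cvtColor(im,cv2.COLOR_BGR2HSV)
m=cv2.inRange(hsv,(98,90,30),(118,255,255)); m[:, :255]=0;m[:,402:]=0;m[:175]=0;m[325:]=0
m=cv2.morphologyEx(m,cv2.MORPH_OPEN,np.ones((2,2)))
n,l,st,_=cv2.connectedComponentsWithStats(m);k=1+st[1:,4].argmax()
pts=np.argwhere(l==k)[:,::-1].astype(np.float32)
W=np.array([onz("top",p,.05)[:2] for p in pts],np.float32)
r=cv2.minAreaRect(W*1000);print("box",r,cv2.boxPoints(r),cv2.boxPoints(cv2.minAreaRect(pts)))
# key interiors: not-dark blobs enclosed by dark outlines
g=cv2.cvtColor(im,cv2.COLOR_BGR2GRAY)
a=cv2.adaptiveThreshold(g,255,cv2.ADAPTIVE_THRESH_MEAN_C,cv2.THRESH_BINARY,11,4)
for c in cv2.findContours(a,cv2.RETR_CCOMP,cv2.CHAIN_APPROX_NONE)[0]:
    A=cv2.contourArea(c);q=cv2.minAreaRect(c)
    if 200<A<800 and 270<q[0][0]<390 and 190<q[0][1]<310: print("key",A,q,onz("top",q[0],.062))
print("wheel tip",tri((365,213),(247,340)), tri((360,215),(235,330)))
v=im[165:335,235:435].copy();v[l[165:335,235:435]==k]=(0,0,255)
cv2.imwrite("pics/c1.png",cv2.resize(np.hstack([im[165:335,235:435],v]),None,fx=2,fy=2,interpolation=cv2.INTER_CUBIC))
E
```

```text
Traceback (most recent call last):
  File "h.py", line 7, in onz
    o,d=ray(n,p); return o+d*(z-o[2])/d[2]
        ~~~^^^^^
  File "h.py", line 4, in ray
    c=camera_info(n);K=c["camera_matrix"];T=c["cam_to_world"]
ValueError: time passes only in moves, steps and waits
```

```bash
sed -i 's/^def ray/C={n:camera_info(n) for n in ("scene","top")}\ndef ray/; s/c=camera_info(n);/c=C[n];/' h.py
python3 - <<'E'
from h import *
im=cv2.imread("pics/top0.png")
hsv=cv2.cvtColor(im,cv2.COLOR_BGR2HSV)
m=cv2.inRange(hsv,(98,90,30),(118,255,255)); m[:, :255]=0;m[:,402:]=0;m[:175]=0;m[325:]=0
m=cv2.morphologyEx(m,cv2.MORPH_OPEN,np.ones((2,2)))
n,l,st,_=cv2.connectedComponentsWithStats(m);k=1+st[1:,4].argmax()
pts=np.argwhere(l==k)[:,::-1].astype(np.float32)
W=np.array([onz("top",p,.05)[:2] for p in pts],np.float32)
r=cv2.minAreaRect(W*1000);print("box",r,cv2.boxPoints(r),cv2.boxPoints(cv2.minAreaRect(pts)))
g=cv2.cvtColor(im,cv2.COLOR_BGR2GRAY)
a=cv2.adaptiveThreshold(g,255,cv2.ADAPTIVE_THRESH_MEAN_C,cv2.THRESH_BINARY,11,4)
for c in cv2.findContours(a,cv2.RETR_CCOMP,cv2.CHAIN_APPROX_NONE)[0]:
    A=cv2.contourArea(c);q=cv2.minAreaRect(c)
    if 200<A<800 and 270<q[0][0]<390 and 190<q[0][1]<310: print("key",A,q,onz("top",q[0],.062))
print("wheel tip",tri((365,213),(247,340)), tri((360,215),(235,330)))
v=im[165:335,235:435].copy();v[l[165:335,235:435]==k]=(0,0,255)
cv2.imwrite("pics/c1.png",cv2.resize(np.hstack([im[165:335,235:435],v]),None,fx=2,fy=2,interpolation=cv2.INTER_CUBIC))
E
```

```text
box ((539.2330932617188, -326.7608642578125), (210.57345581054688, 110.30256652832031), 43.88560104370117) [[ 425.11826 -359.99887]
 [ 501.58228 -439.49673]
 [ 653.3479  -293.52286]
 [ 576.8839  -214.025  ]] [[257.  229. ]
 [305.5 180.5]
 [398.5 273.5]
 [350.  322. ]]
key 394.0 ((356.2500305175781, 277.2500305175781), (17.677669525146484, 24.041629791259766), 45.0) [ 0.49446694 -0.37150437  0.062     ]
key 295.0 ((336.7500305175781, 257.7500305175781), (17.677669525146484, 24.041629791259766), 45.0) [ 0.52548412 -0.34121146  0.062     ]
key 380.5 ((317.2500305175781, 237.75003051757812), (16.970561981201172, 23.33452033996582), 45.0) [ 0.55770961 -0.31052877  0.062     ]
key 377.0 ((298.2500305175781, 218.75003051757812), (16.970561981201172, 23.33452033996582), 45.0) [ 0.5887234  -0.28024418  0.062     ]
key 788.0 ((356.5000305175781, 275.5000305175781), (26.870054244995117, 35.35533905029297), 45.0) [ 0.49722667 -0.37193129  0.062     ]
key 753.0 ((336.7500305175781, 258.2500305175781), (25.455841064453125, 31.81980323791504), 45.0) [ 0.52468608 -0.34120584  0.062     ]
key 741.0 ((317.5000305175781, 238.50003051757812), (24.041629791259766, 31.11269760131836), 45.0) [ 0.55649599 -0.31092374  0.062     ]
key 735.5 ((298.2500305175781, 219.25003051757812), (24.748737335205078, 31.11269760131836), 45.0) [ 0.58790519 -0.28024795  0.062     ]
key 769.5 ((346.4147644042969, 203.83547973632812), (85.03937530517578, 13.657212257385254), 40.81508255004883) [ 0.61293236 -0.35729884  0.062     ]
wheel tip (array([ 0.40064472, -0.22484628,  0.26822115]), np.float64(0.017983894151094998)) (array([ 0.40666385, -0.21374351,  0.27256309]), np.float64(0.0054067288958566965))
```

View pics/c1.png

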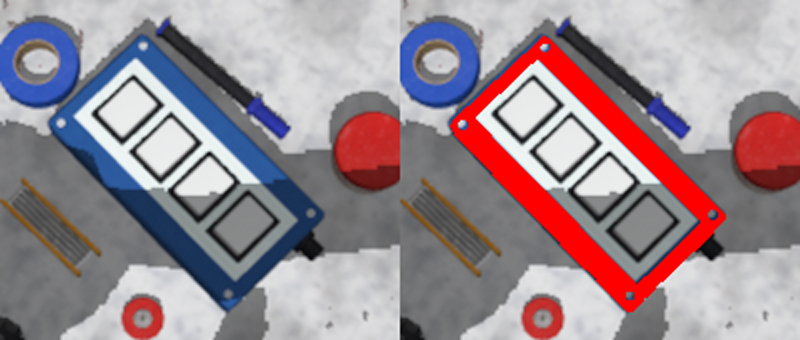

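Keys 1 to 4 come out evenly spaced, with a 43–44 mm pitch and the row heading about 44°. The wheel tip, around (0.40,−0.22), is close to the arm's plane. Before moving I'll estimate the wheel's height and the arm's link geometry.

Run:
```python
from h import *
from scipy.optimize import least_squares
T=[(10,427),(50,410),(100,385),(150,368),(200,351),(240,341)]; S=[(358,216),(348,250),(334,300),(326,350),(318,400),(312,440)]
rays=[ray("top",p) for p in T]+[ray("scene",p) for p in S]
def hit(x):
    th,off=x[:2]; n=np.array([-np.sin(th),np.cos(th),0]);u=np.array([np.cos(th),np.sin(th),0]);out=[]
    for o,d in rays:
        P=o+d*(off-n@o)/(n@d); out.append((u@P,P[2]))
    return np.array(out),u,n
def f(x):
    q=hit(x)[0]; return np.hypot(q[:,0]-x[2],q[:,1]-x[3])-x[4]
for R in(.25,.33):
    th=np.arctan2(-.3,.1); n=np.array([-np.sin(th),np.cos(th)])
    s=least_squares(f,[th,n@[.4,-.22],.1,.27,R],loss="soft_l1",f_scale=.01,bounds=([-2,-1,-1,.0,.15],[0,1,1,.6,.37]))
    q,u,n=hit(s.x); print(s.x,s.cost,"centre",u*s.x[2]+n*s.x[1]); print(q.round(2).tolist())
R0=read_tcp_rot()
rows=[]
for az in(-1.235,-.6):
  c,s=np.cos(az+1.235),np.sin(az+1.235); Rz=np.array([[c,-s,0],[s,c,0],[0,0,1]])
  for r in(.5,.65,.8):
    for z in(.09,.25,.4):
      q=inverse_kinematics([r*np.cos(az),r*np.sin(az),z],Rz@R0)
      if q is not None: rows.append((az,r,z,*q))
D=np.array(rows);print(D.round(2))
D=D[np.abs(D[:,5])<.15]
a=D[:,4];b=a+D[:,6];I=np.ones(len(a));O=0*I
A=np.r_[np.c_[I,O,np.sin(a),np.cos(a),np.sin(b),np.cos(b)],np.c_[O,I,np.cos(a),-np.sin(a),np.cos(b),-np.sin(b)]]
x,res,rk,_=np.linalg.lstsq(A,np.r_[D[:,1],D[:,2]],rcond=None);print("links",x,res,rk)
```

```text
[-1.2464677   0.29329028 -0.09615315  0.59999868  0.36967305] 0.0028440957633335618 centre [0.24735819 0.18460373 0.        ]
[[0.04, 0.24], [0.12, 0.31], [0.22, 0.43], [0.27, 0.43], [0.32, 0.43], [0.35, 0.38], [0.21, 0.4], [0.19, 0.39], [0.16, 0.38], [0.14, 0.34], [0.12, 0.3], [0.11, 0.27]]
[-1.2465437   0.2933074  -0.0965857   0.6         0.36999249] 0.0028438387137500053 centre [0.24725064 0.1850004  0.        ]
[[0.04, 0.24], [0.12, 0.31], [0.22, 0.43], [0.27, 0.43], [0.32, 0.43], [0.35, 0.38], [0.21, 0.4], [0.19, 0.39], [0.16, 0.38], [0.14, 0.34], [0.12, 0.3], [0.11, 0.27]]
[[-1.24  0.5   0.09  1.13  0.33  0.02  2.08 -0.01  0.74 -0.07]
 [-1.24  0.5   0.25  1.12  0.1   0.03  1.95 -0.    1.08 -0.08]
 [-1.24  0.5   0.4   1.11 -0.    0.04  1.75 -0.    1.39 -0.08]
 [-1.24  0.65  0.09  1.14  0.56  0.04  1.71 -0.02  0.88 -0.04]
 [-1.24  0.65  0.25  1.14  0.39  0.04  1.6  -0.02  1.16 -0.05]
 [-1.24  0.65  0.4   1.13  0.3   0.05  1.4  -0.02  1.44 -0.05]
 [-1.24  0.8   0.09  1.15  0.81  0.05  1.27 -0.04  1.06 -0.02]
 [-1.24  0.8   0.25  1.15  0.68  0.06  1.15 -0.04  1.31 -0.03]
 [-1.24  0.8   0.4   1.15  0.64  0.07  0.92 -0.04  1.58 -0.03]
 [-0.6   0.5   0.09  0.75  0.34 -0.27  2.06  0.13  0.75 -0.19]
 [-0.6   0.5   0.25  0.76  0.12 -0.26  1.94  0.03  1.09 -0.11]
 [-0.6   0.5   0.4   0.76  0.01 -0.25  1.74  0.    1.39 -0.08]
 [-0.6   0.65  0.09  0.69  0.57 -0.2   1.7   0.14  0.89 -0.17]
 [-0.6   0.65  0.25  0.7   0.4  -0.22  1.59  0.09  1.17 -0.13]
 [-0.6   0.65  0.4   0.7   0.31 -0.21  1.39  0.07  1.44 -0.11]
 [-0.6   0.8   0.09  0.66  0.82 -0.18  1.26  0.15  1.08 -0.14]
 [-0.6   0.8   0.25  0.66  0.69 -0.19  1.14  0.13  1.32 -0.12]
 [-0.6   0.8   0.4   0.64  0.65 -0.19  0.91  0.11  1.6  -0.1 ]]
links [ 2.20011677e-03  2.82516461e-04  4.89315325e-01 -1.19766222e-03
  5.07074028e-01 -8.85188159e-04] [1.47136681e-07] 6
```

Modelling the arm this way puts the forearm underside near z = 0.55 where it crosses the wheel tip, which is at about 0.3–0.4. The elbow leans to the right, away from the wheel, so the path is clear. Next I'll close the gripper, move above key 1 and tap it.

```bash
cat >> h.py <<'E'
yaw=np.radians(-46.0); bx=np.array([np.cos(yaw),np.sin(yaw),0]); by=np.array([-np.sin(yaw),np.cos(yaw),0])
R=np.c_[by,bx,[0,0,-1]]
ctr=np.array([.5415,-.326,0]); KY=dict(zip((1,2,3,4),(.066,.022,-.022,-.066)))
def at(k,z): return ctr+by*KY[k]+[0,0,z]
def fz(n=10):
    v=[]
    for _ in range(n): v.append(read_force()[2]); sleep(.01)
    return np.mean(v),np.std(v)
def tap(k,zlo,hi=.100):
    line_to(at(k,hi),speed=.1); sleep(.2); f0,sd=fz()
    hit=line_to(at(k,zlo),speed=.015,stop_force=1.5); sleep(.1)
    z1=read_tcp_pos(); f1=fz()[0]-f0
    if not hit: print(k,"no contact",z1,f1,sd); return
    line_to(z1-[0,0,.0015],speed=.01); sleep(.15); f2=fz()[0]-f0; z2=read_tcp_pos()[2]
    line_to(at(k,hi),speed=.08)
    print(k,"z1",z1.round(4),"f1",round(f1,2),"z2",round(z2,4),"f2",round(f2,2),"sd",round(sd,2),"t",read_time())
E
python3 - <<'E'
from h import *
k=np.array([[.5887,-.2802],[.5577,-.3105],[.5255,-.3412],[.4945,-.3715]]);d=k[0]-k[3];print(k.mean(0),np.degrees(np.arctan2(d[1],d[0]))-90)
close_gripper(20); print(read_grip_width())
movep(at(4,.22),R); print(read_tcp_pos(),read_tau().round(1),read_joint_pos().round(2))
line_to(at(1,.20),R,speed=.15); print(read_tcp_pos(),read_force(),read_tau().round(1),read_joint_pos().round(2))
line_to(at(1,.11),speed=.1); print(read_force(),read_time())
for n in("scene","top"): cv2.imwrite(f"pics/{n}1.png",get_image(n)[...,::-1])
a=cv2.imread("pics/scene1.png")[150:350,150:450];b=cv2.imread("pics/top1.png")[130:330,230:430]
cv2.imwrite("pics/c2.png",cv2.resize(np.hstack([a,b]),None,fx=1.6,fy=1.6))
E
```

```text
[ 0.5416  -0.32585] -45.89565620504902
-3.5963538387849154e-06
[ 0.49218628 -0.37467625  0.22009921] [ -1.1 -41.4  -1.9 -24.   -0.1  -0.   -0. ] [ 0.72  0.36 -0.17  1.7   0.07  1.08 -0.28]
[ 0.58800459 -0.28191885  0.20004039] [-0.5666479  -0.61799293  0.72844856] [ -0.8 -44.7  -2.4 -23.9  -0.1  -0.   -0. ] [ 0.55  0.45 -0.22  1.63  0.11  1.08 -0.5 ]
[ 0.47228614 -0.03741485  0.14226295] 4.3417
```

View pics/c2.png

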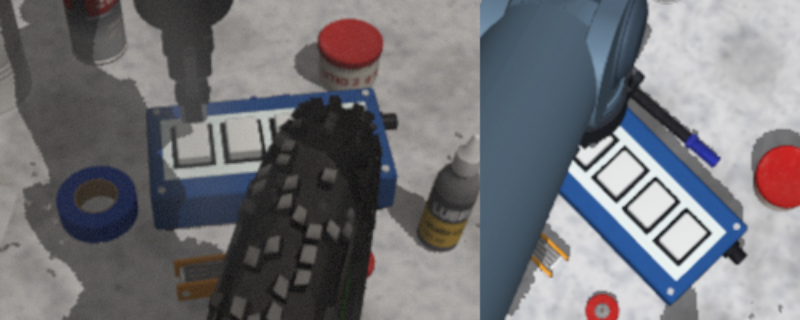

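The gripper is just above key 1 and centred on it, with the tip at about (190,115) in the left crop. Nothing is being touched.

Run:
```python
from h import *
tap(1,.079)
```

```text
1 z1 [ 0.5889 -0.2801  0.0815] f1 4.18 z2 0.0805 f2 4.92 sd 0.48 t 7.175
```

Run:
```python
from h import *
for k in(2,3,4): tap(k,.079,.098)
```

```text
2 z1 [ 0.5572 -0.3107  0.0811] f1 1.83 z2 0.0796 f2 2.59 sd 0.59 t 10.1417
3 z1 [ 0.5255 -0.3412  0.0811] f1 2.05 z2 0.0797 f2 2.49 sd 0.68 t 13.1083
4 z1 [ 0.4939 -0.3718  0.0811] f1 1.81 z2 0.0796 f2 2.44 sd 0.36 t 16.075
```

Key 1 is the latched one: 4.9 N at 3.5 mm, against about 2.5 N at 4.4 mm for the others. Now I'll press it in.

Run:
```python
from h import *
line_to(at(1,.098),speed=.1); sleep(.2); f0=fz()[0]
for z in(.0755,.0735):
    print(line_to(at(1,z),speed=.015,stop_force=25)); sleep(.2); print(read_tcp_pos()[2],fz()[0]-f0)
line_to(at(1,.098),speed=.05); sleep(.3); f0=fz()[0]
h=line_to(at(1,.081),speed=.015,stop_force=1.5); sleep(.1); print("retap",h,read_tcp_pos()[2],fz()[0]-f0)
line_to(at(1,.2),speed=.1); line_to(at(4,.24),speed=.15); movej([1.135,.383,.044,1.598,-.018,1.161,-.05]); sleep(.3); print(read_time())
a=get_image("top")[...,::-1][165:365,225:445];cv2.imwrite("pics/c3.png",cv2.resize(a,None,fx=3,fy=3))
```

```text
False
0.07684059786696368 6.541369803506452
False
0.07484371332389197 6.720857300052021
retap True 0.08121835699324383 1.8366747590984007
26.6417
```

View pics/c3.png

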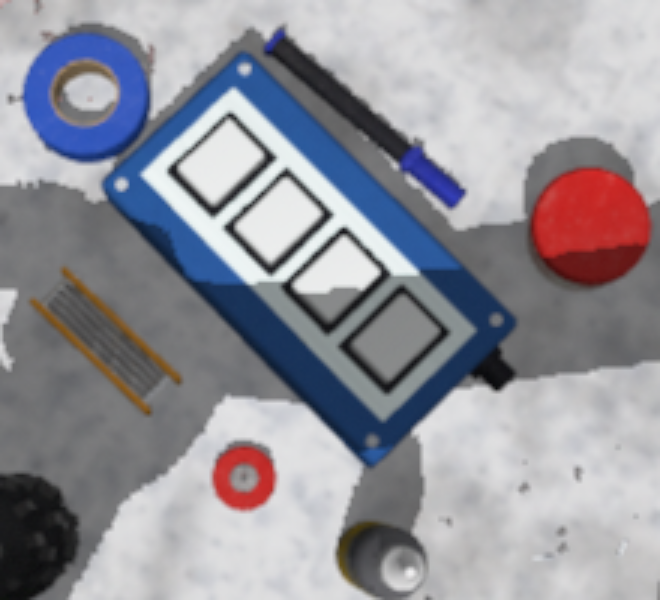

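When I tapped key 1 again it felt the same as the free keys: 1.8 N at z = 0.0812. The picture shows the loose things where they were.

```bash
python3 -c "
from workcell import *
print(job_done())"
```

```text
the job is handed in; nothing more can be done
None
```

I tapped keys 1 to 4 in order and found key 1 latched. I pressed it about 9 mm so it let go, a second tap confirmed it was free, the loose things were not disturbed, and the job is handed in; no verdict came back.

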